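Re-clock a clamped electrode chuck

TASK

The round steel chuck with the copper rib is clamped in the blue setting fixture. Back the orange clamp lever off just enough to free the chuck (never more than about 75 degrees from tight), turn the chuck by its white drive pin until its pointer arm points straight at the red post, then swing the lever back to fully tight. Leave the chuck seated in its fixture, keep off the finished copper rib, and do not disturb the two brass electrode holders or the hex key.

Things in the scene. Friction and masses are not known exactly. Their poses are not given: they have to be found in the camera images.
- seat (a point): Centre of the setting fixture's seat, on the chuck's turning axis, 25 mm above the table. The fixture is bolted down: blue disc 180 mm across, 10 mm high, black block 84 x 84 mm on it up to 25 mm. Axes are the fixture's, z up; the clamp post stands 62 mm off along +y, and a dark strap reaches from it over the chuck's rim (all below 59 mm).
- screw (a point): Point on the vertical screw axis of the clamp, 85 mm above the table, at x 0, y +62 mm from the seat in the fixture's frame. A black hub of 30 mm diameter turns on it, top at 75 mm.
- lever (a joint): Angle of the orange clamp lever about the vertical screw axis, rad. 0 = fully tight, at a hard stop (lever along the fixture's +x); grows counter-clockwise from above as the clamp is backed off, stop at 2.3. The grip fades steadily, gone above about 0.65. Needs about 6 N at the knob when slack, up to 11 N near tight; stays where left. Starts between 0 and 0.1.
- lever_knob (a point): Upright orange knob at the end of the lever: 14 mm diameter, 70 mm from the screw axis; this point is 87 mm above the table, the knob's top 99 mm, its lower end 63 mm. The lever bar is 12 mm wide, from 63 to 73 mm above the table.
- chuck: Loose steel chuck in the fixture: flange 76 mm diameter, 12 mm thick, stem in a bore below. Origin on its axis at the flange's underside (25 mm above the table when seated); z up; x along the pointer arm, a bar 12 mm wide (28 to 36 mm above the table) reaching 82 mm from the axis. Unclamped, it turns about its axis with 1 to 3 N at the drive pin and stays where left.
- drive_pin (a point): Upright white pin on the pointer arm: 12 mm diameter, on the arm's centre line 70 mm from the chuck's axis; this point is 73 mm above the table, its top 88 mm. It starts on the fixture's -y side.
- rib: Finished copper rib in the middle of the chuck, 34 x 10 mm and 36 mm high (37 to 73 mm above the table). Must not be touched. Origin at the centre of its underside.
- red_post (a point): Axis of the red datum post at mid-height, 16 mm above the table: fixed, steel foot of 26 mm and red body of 20 mm diameter, 32 mm high. The pointer must point at it.
- green_post (a point): Like the red post, but green: not the target.
- holder_a_mid (a point): Loose brass block 38 x 38 x 30 mm with a round copper electrode, 80 mm high in all; this point lies on its axis 40 mm up. To be left alone.
- holder_b_mid (a point): Like holder a, with a stepped copper electrode, 83 mm high in all; this point lies on its axis 40 mm up. To be left alone.
- hex_key: Loose L-shaped hex key lying flat, 7 mm thick, long leg 90 mm along its x, short leg 34 mm; origin at the middle of the long leg, underside. To be left alone.

How it is judged:
On the way, in this order (a step that is already met when the one before it is completed fails the run):
1. the clamp is backed off so that the chuck is free (lever beyond 0.5 rad) (value of joint lever above 0.5 rad), for 0.2 s.
2. with the clamp still backed off, the pointer arm is turned to point at the red post (its axis within 8 mm of the pointer's line) (value of joint lever above 0.4 rad and y of red_post in the frame of chuck between -0.008 and 0.008 m and x of red_post in the frame of chuck above 0.05 m), for 0.2 s.
At the end, for the whole second after the job is handed in: Lever back within 0.15 rad of fully tight; the red post's axis lies within 8 mm of the pointer arm's line, on the pointer's side; the chuck is seated (within 3 mm and 0.04 rad of its seat) and at rest (value of joint lever below 0.15 rad and y of red_post in the frame of chuck between -0.008 and 0.008 m and x of red_post in the frame of chuck above 0.05 m and distance between chuck and seat below 0.003 m and angle between chuck's own z axis and vertical below 0.04 rad and angular speed of chuck below 0.05 rad/s); the robot touches nothing.
It fails at once if the lever is backed off too far (beyond 1.4 rad) (value of joint lever above 1.4 rad).
It fails at once if the copper rib is touched by the robot (more than 1 N) (contact force between any of the fingers, the arm and rib above 1 N).
It fails at once if a brass holder or the hex key is disturbed (moved more than 15 mm) (distance of any of holder_a_mid, holder_b_mid, hex_key from where it was at the start of the episode above 0.015 m).
It also fails if it takes over 58 s, if anything falls off the work surface, if the arm or the gripper's body presses on something with over 40 N, if the wrist force passes 120 N, or if a joint passes its speed limit or range.

ROBOT

A 6-joint arm with a two-finger parallel gripper is mounted at the origin on the work surface. World frame = base frame: x ahead of the robot, y to its left, z up, the work surface at z = 0. Lengths are in m, angles in rad, forces in N, time in s.
With the tool pointing down it reaches from about 0.3 to 0.775 m from the base axis. Payload 14.6 kg.
Tool frame: the origin (TCP) lies midway between the tips of the shut fingers; the grasp point (between the pads) lies 19 mm behind it (ctrl.pinch_z is the distance from the TCP to the grasp point, in m); z points along the fingers, y is the line along which they close (so a half turn about z gives the same grasp; the last joint's range is limited). The gripper opens to 94 mm and grips with 3 to 60 N. Pads are 16 mm wide; open, the fingers measure 119 mm over their backs; the gripper's body (75 mm by 177 mm) begins 78 mm behind the grasp point.
Start: joints at [-1.37, 0.3, 1.521, -0, 1.321, -0.067], TCP at [0.146, -0.53, 0.205] pointing down, gripper open.
Joint ranges: [-3.03, 3.03], [-0.79, 2.21], [0.23, 2.52], [-1.04, 4.18], [0, 3.07], [-2.55, 2.55]. Speed limits (rad/s): [2.22, 2.22, 2.57, 3.14, 3.14, 3.14].

INTERFACE

Orientations are given as [roll, pitch, yaw] about the fixed x, y, z axes, in that order (R = Rz(yaw) Ry(pitch) Rx(roll)).
In Python, from station import ctrl gives the robot as it stands.
- The arm moves only by the tool jog_arm, never from a script. Its argument "motion" is a list of rows, each a list of 7 numbers: the shift along the tool's x, y, z in m, then the turn, a rotation vector about the tool's x, y, z in rad, then the opening, from -1 (shut) to 1 (fully open). In form: [[tx, ty, tz, rx, ry, rz, gripper], ...]. A call has 1 to 5 rows; each row shifts and turns the commanded pose from where the row before left it, along the tool's axes as they then stand; what a row does not reach is not made up. A row lasts 1/10 s, in which the tool goes at most 50 mm and 8.59 degrees, less where a joint would pass 70% of its speed; a pose out of reach is approached as far as the arm can. A call is refused whole if a number of a shift passes 0.05 or a number of a turn 0.15, either way. A call with a gripper value outside its range is refused whole. The fingers move at their own pace and stop on an object; "squeeze" is the grip in N (left out, the last holds). Time passes only in rows, so rows that do not move let the fingers close. It gives the time, the measured TCP pose, the force, the opening and the grip force at its end, in the units of the state.
- ctrl.get_obs(): the state, without advancing time (a new reading comes with each control period).
- ctrl.camera(name): name is "scene" or "top" or "wrist"; returns the picture (480x640x3 uint8, red, green, blue); there is no depth.
- ctrl.camera_model(name): a dict with "intrinsics" (3x3 intrinsics, pixels), "k1" (the pictures are not rectified: a ray, as slopes to the right and down, at radius r is drawn at 1 + k1 r^2 times it, then the intrinsics apply), "rvec" (rotation vector, rad) and "tvec" (3), from world to camera coordinates, as OpenCV has them. Camera axes: x right, y down, z forward; pixel columns grow to the right and rows downward; lengths in m; the calibration is good to about 2 mm. A picture is of the moment at which its call begins: read the wrist's pose just before it. camera_model takes no time and is no camera call; for the wrist camera it gives the pose at the moment of the call.
- ctrl.hand_in(): hands the job in; it is judged then, once.
The state is a dict: "time_s": time; "qpos": joint angles; "joint_vel": joint speeds; "tau": joint torques, N m; "ee_pos": TCP position; "eef_rot": TCP orientation; "force": force on the tool from outside, world axes, zero at the start; "moment": the same for the moment, N m; "grip_width": finger opening in m; "grip_force": force on a finger pad.
Only numpy, scipy, OpenCV 4.12 (cv2) and the standard library are available. Lean on these libraries where they do the work, as an engineer would, in place of code of your own. Each camera call takes 0.05 s, during which the arm holds its last target. There are 200 camera calls.

## Working session

There is one attempt and no reset: what is moved stays moved. The work goes in short steps, Python scripts to look and compute and a tool call to move; the robot and the scene stay as the last step left them, time stands still between calls to the robot, and variables do not carry over. Pictures are saved under pics/ and viewed, at most 10 in all, crops included, and the job is handed in when it is done.

Besides the shell and the picture viewer there is one more tool, called after "Call:" by a JSON object that holds its "name" and its "arguments". jog_arm: Moves the arm, as the interface text tells. Its arguments: {"type":"object","properties":{"motion":{"type":"array"},"squeeze":{"type":"number"}},"required":["motion"]}

```bash
mkdir -p pics; cat > h.py <<'E'
import numpy as np, cv2
from station import ctrl
def snap(n,f):
    m=ctrl.camera_model(n); im=ctrl.camera(n); cv2.imwrite('pics/'+f,im[:,:,::-1]); np.save('pics/'+f+'.npy',im); return im,m
def ray(m,u,v):
    K=np.array(m['intrinsics'],float); k1=m['k1']
    d=np.array([(u-K[0,2])/K[0,0],(v-K[1,2])/K[1,1]]); s=d.copy()
    for _ in range(20): s=d/(1+k1*(s@s))
    R=cv2.Rodrigues(np.array(m['rvec'],float))[0]; t=np.array(m['tvec'],float).ravel()
    w=R.T@np.array([s[0],s[1],1]); return -R.T@t, w/np.linalg.norm(w)
def onz(m,u,v,z):
    c,w=ray(m,u,v); return c+w*(z-c[2])/w[2]
def cross(m1,p1,m2,p2):
    a,u=ray(m1,*p1); b,v=ray(m2,*p2)
    s,t=np.linalg.lstsq(np.c_[u,-v],b-a,rcond=None)[0]
    return (a+s*u+b+t*v)/2, np.linalg.norm(a+s*u-b-t*v)
def proj(m,P):
    R=cv2.Rodrigues(np.array(m['rvec'],float))[0]; c=R@np.array(P)+np.array(m['tvec'],float).ravel()
    s=c[:2]/c[2]; s=s*(1+m['k1']*(s@s)); K=np.array(m['intrinsics']); return K[:2,:2]@s+K[:2,2]
def blobs(im,lo,hi,amin=30):
    h=cv2.cvtColor(im,cv2.COLOR_RGB2HSV); k=cv2.inRange(h,np.array(lo),np.array(hi))
    n,l,s,c=cv2.connectedComponentsWithStats(k)
    return [(c[i].round(1).tolist(),s[i].tolist()) for i in range(1,n) if s[i][4]>=amin]
E
python3 - <<'E'
from h import *
a,m=snap('top','top.png'); b,m2=snap('scene','scene.png')
import json
for n,i in(('top',a),('scene',b)):
    print(n,ctrl.camera_model(n))
    for c,lo,hi in (('orange',(8,150,100),(20,255,255)),('red',(0,150,80),(5,255,255)),('red2',(172,150,80),(180,255,255)),('blue',(100,100,50),(125,255,255)),('green',(45,100,50),(85,255,255))): print(c,blobs(i,lo,hi))
print(ctrl.get_obs())
E
```

```text
top {'intrinsics': array([[587.67242584,   0.        , 325.00488619],
       [  0.        , 587.67242584, 237.80708544],
       [  0.        ,   0.        ,   1.        ]]), 'k1': -0.06209563618132884, 'rvec': array([ 2.12526747, -2.16122313,  0.1681552 ]), 'tvec': array([0.00988911, 0.56794628, 0.8721548 ])}
orange [([24.1, 96.1], [21, 93, 7, 7, 43]), ([38.2, 106.5], [27, 95, 20, 22, 156]), ([9.8, 111.2], [0, 102, 16, 21, 96]), ([283.5, 236.9], [281, 234, 6, 7, 35]), ([295.1, 256.9], [286, 243, 20, 29, 173])]
red [([397.0, 317.4], [392, 312, 11, 12, 90])]
red2 []
blue [([336.0, 231.3], [293, 211, 95, 58, 2355]), ([353.8, 290.1], [289, 242, 110, 79, 3392])]
green [([353.2, 172.2], [348, 167, 11, 11, 99])]
scene {'intrinsics': array([[499.70403005,   0.        , 323.09723484],
       [  0.        , 499.70403005, 242.32325551],
       [  0.        ,   0.        ,   1.        ]]), 'k1': 0.016013351233425274, 'rvec': array([ 2.26746583,  0.62061642, -0.26634349]), 'tvec': array([-0.47987852, -0.13358251,  0.9127283 ])}
orange [([583.3, 103.3], [577, 101, 14, 6, 64]), ([583.7, 116.9], [57
[... 912 characters left out ...]
8])]
{'time_s': 0.1, 'qpos': array([-1.36959766e+00,  3.00380008e-01,  1.52150342e+00,  6.64682159e-06,
        1.32072465e+00, -6.65802517e-02]), 'joint_vel': array([ 1.00630082e-03, -2.20330799e-03, -2.72355457e-03, -9.61894405e-05,
       -1.78918709e-03, -1.33047087e-03]), 'tau': array([-3.99223090e-04, -5.32644761e+01, -3.53284800e+01,  7.09098321e-02,
        2.34447228e-02, -6.20206674e-05]), 'ee_pos': array([ 0.14548674, -0.53016463,  0.20496915]), 'eef_rot': array([-3.14057991e+00, -7.39815471e-05,  2.67777230e-01]), 'force': array([-0.48556383, -0.75381886, -0.53190355]), 'moment': array([-0.02028534, -0.03067152,  0.0157422 ]), 'grip_force': 0.0, 'grip_width': 0.09407876675506921}
```

View pics/top.png

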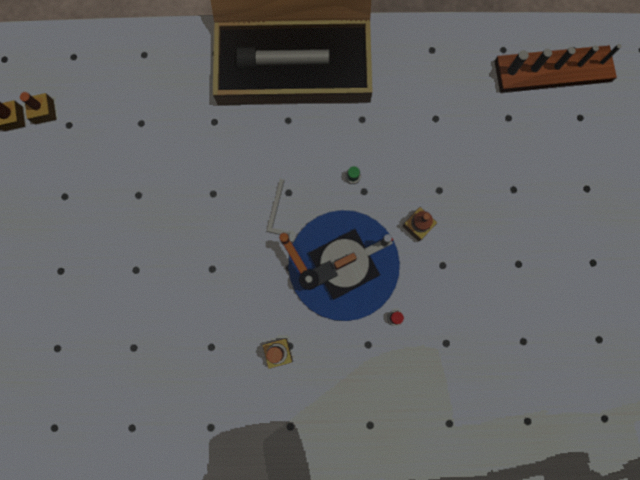

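View pics/scene.png

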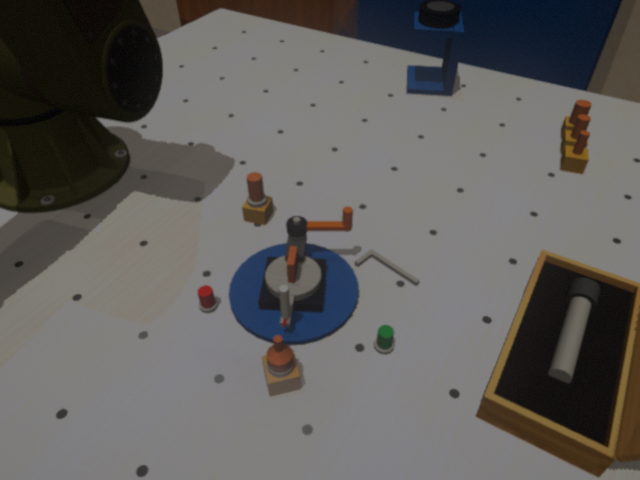

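The top view shows the blue fixture at about (344,265), the lever knob at (284,237), the hub at (309,280), the white pin at (388,240), the red post at (397,317), the holders at (275,352) and (422,220), and the hex key at (275,207). The scene view shows the knob at (347,210), the pin at about (284,290) and the red post at (205,291).

```bash
python3 - <<'E'
from h import *
a=np.load('pics/top.png.npy'); b=np.load('pics/scene.png.npy'); mt=ctrl.camera_model('top'); ms=ctrl.camera_model('scene')
np.set_printoptions(precision=4,suppress=True)
# disc: hull of blue blob, rays on z=.010, circle fit
def disc(im,m,box):
    h=cv2.cvtColor(im,cv2.COLOR_RGB2HSV); k=cv2.inRange(h,np.array((100,100,40)),np.array((125,255,255)))
    q=np.zeros_like(k); x0,y0,x1,y1=box; q[y0:y1,x0:x1]=k[y0:y1,x0:x1]
    p=cv2.convexHull(cv2.findNonZero(q))[:,0,:].astype(float)
    P=np.array([onz(m,u,v,.010)[:2] for u,v in p]); (c,r)=cv2.minEnclosingCircle(P.astype(np.float32))
    s=np.linalg.lstsq(np.c_[2*P,np.ones(len(P))],(P**2).sum(1),rcond=None)[0]
    print('disc',c,r,s[:2],np.sqrt(s[2]+s[:2]@s[:2]))
disc(a,mt,(280,200,410,330)); disc(b,ms,(220,235,370,350))
print('knob',cross(mt,(283.7,236.5),ms,(347.5,209.5)), onz(mt,283.7,237,.099))
print('pin',cross(mt,(388,240),ms,(284,289)), onz(mt,388,240,.088))
print('red',cross(mt,(397,317.4),ms,(204.7,290)), onz(mt,397,317.4,.032))
print('green',onz(mt,353.2,172.2,.032),onz(ms,385.6,330,.032))
print('hub',onz(mt,309,280,.075))
for n,p in (('ha',(275,354)),('hb',(422,220))): print(n,onz(mt,*p,.07))
for p in ((282,181),(268,232),(281,234)): print('hex',onz(mt,*p,.007))
for im,f,(x0,y0,x1,y1),s in ((a,'ct.png',(260,200,420,320),5),(b,'cs.png',(190,190,350,310),5)):
    c=cv2.resize(im[y0:y1,x0:x1],None,fx=s,fy=s,interpolation=cv2.INTER_CUBIC); c=np.clip(c*1.6,0,255).astype(np.uint8)
    cv2.imwrite('pics/'+f,c[:,:,::-1])
E
```

```text
disc (0.5293091535568237, -0.028904350474476814) 0.08908560127019882 [ 0.5294 -0.029 ] 0.08856534254690632
disc (0.5283886790275574, -0.030710378661751747) 0.09049098938703537 [ 0.5282 -0.0303] 0.08911740252119282
knob (array([0.5614, 0.0604, 0.1004]), np.float64(0.00183860353753779)) [0.5617 0.061  0.099 ]
pin (array([ 0.5575, -0.0922,  0.0864]), np.float64(0.002349599824564611)) [ 0.5563 -0.0927  0.088 ]
red (array([ 0.4426, -0.1094,  0.0344]), np.float64(0.0016079724713529515)) [ 0.4432 -0.1091  0.032 ]
green [ 0.6758 -0.0468  0.032 ] [ 0.6739 -0.0454  0.032 ]
hub [0.5001 0.0254 0.075 ]
ha [0.3922 0.077  0.07  ]
hb [ 0.5889 -0.1477  0.07  ]
hex [0.6695 0.0694 0.007 ]
hex [0.5848 0.0926 0.007 ]
hex [0.5811 0.0715 0.007 ]
```

View pics/ct.png

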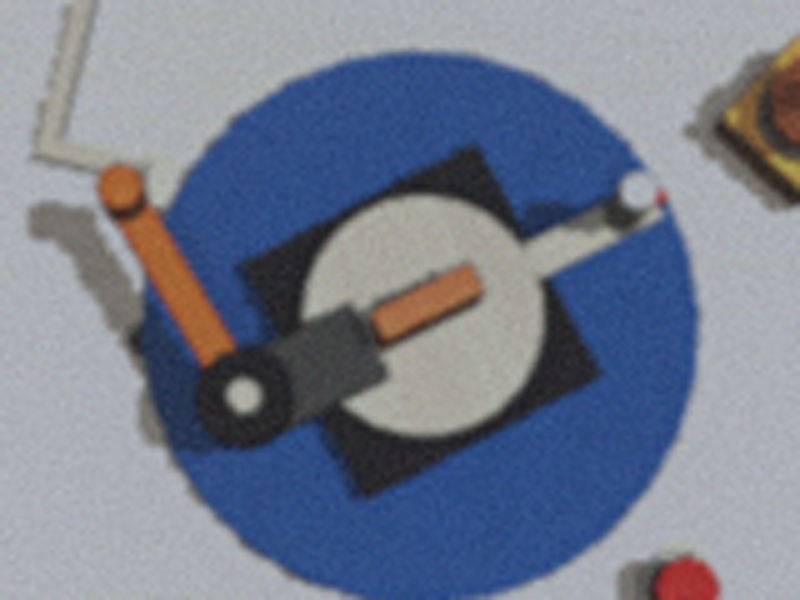

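View pics/cs.png

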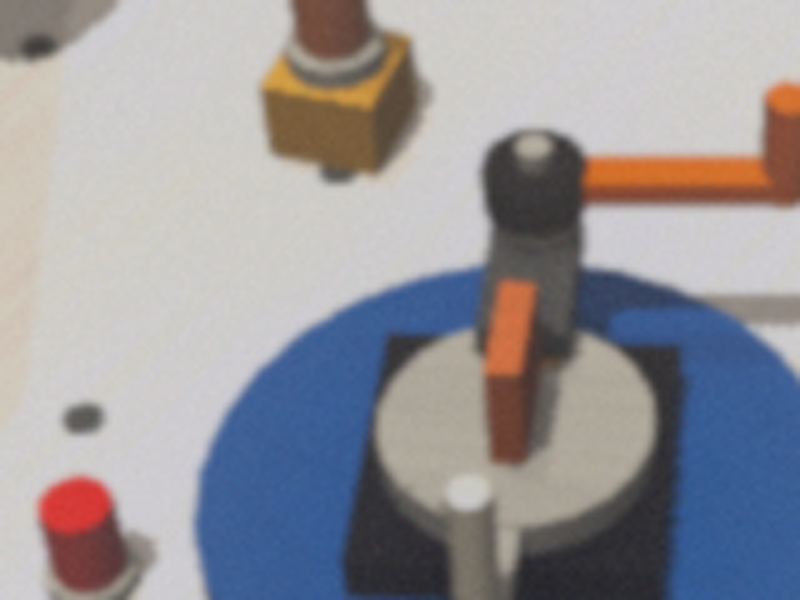

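The crops confirm the geometry. The hub is 62 mm from the disc centre and the knob and pin radii are about 70 mm. The lever is near tight (≈2°), the pointer is at −66° and the red post at −137°, so the chuck has to turn about 71° clockwise. I'm now moving above the knob.

Call:
{"name": "jog_arm", "arguments": {"motion": [[0.028,-0.023,0,0,0,0,0.2],[0.028,-0.023,0,0,0,0,0.2],[0.028,-0.023,0,0,0,0,0.2],[0.028,-0.023,0,0,0,0,0.2],[0.028,-0.023,0,0,0,0,0.2]]}}

```text
time_s: 0.6
ee_pos: [0.2506, -0.3811, 0.2052]
eef_rot: [-3.141, 0.0, 0.268]
force: [0.3, -0.3, 0.5]
grip_width: 0.0581
grip_force: 0.0
```

Call:
{"name": "jog_arm", "arguments": {"motion": [[0.028,-0.023,0,0,0,0,0.2],[0.028,-0.023,0,0,0,0,0.2],[0.028,-0.023,0,0,0,0,0.2],[0.028,-0.023,0,0,0,0,0.2],[0.028,-0.023,0,0,0,0,0.2]]}}

```text
time_s: 1.1
ee_pos: [0.3552, -0.2331, 0.2054]
eef_rot: [-3.142, 0.0, 0.268]
force: [0.6, -0.1, 0.3]
grip_width: 0.0565
grip_force: 0.0
```

Call:
{"name": "jog_arm", "arguments": {"motion": [[0.028,-0.023,0,0,0,0,0.2],[0.028,-0.023,0,0,0,0,0.2],[0.028,-0.023,0,0,0,0,0.2],[0.028,-0.023,0,0,0,0,0.2],[0.028,-0.023,0,0,0,0,0.2]]}}

```text
time_s: 1.6
ee_pos: [0.4598, -0.0851, 0.2053]
eef_rot: [-3.141, 0.0, 0.268]
force: [0.6, 0.2, 0.6]
grip_width: 0.0565
grip_force: 0.0
```

Call:
{"name": "jog_arm", "arguments": {"motion": [[0.028,-0.023,0,0,0,-0.05,-0.2],[0.028,-0.022,0,0,0,-0.05,-0.2],[0.026,-0.021,0,0,0,-0.05,-0.2],[0,0,0,0,0,-0.05,-0.2],[0,0,0,0,0,-0.05,-0.2]]}}

```text
time_s: 2.1
ee_pos: [0.5167, 0.0026, 0.2049]
eef_rot: [-3.141, 0.001, 0.522]
force: [0.1, -0.0, -1.0]
grip_width: 0.038
grip_force: 0.0
```

```bash
python3 - <<'E'
from h import *
np.set_printoptions(precision=4,suppress=True)
o=ctrl.get_obs(); print(o['time_s'],o['qpos'],o['ee_pos'],o['eef_rot'],o['grip_width'])
im,m=snap('wrist','w1.png')
print({k:proj(m,P).round(0) for k,P in dict(knob=(.5615,.0607,.099),hub=(.5,.0254,.075),pin=(.557,-.0925,.088),red=(.443,-.1093,.032)).items()})
print(blobs(im,(5,130,80),(20,255,255),80))
E
```

```text
2.1 [-0.0659  0.2268  1.6145 -0.      1.3013  0.9833] [0.5167 0.0026 0.2049] [-3.141   0.0009  0.5215] 0.03800878842800655
{'knob': array([290., 154.]), 'hub': array([294., 238.]), 'pin': array([448., 252.]), 'red': array([383., 336.])}
[([291.2, 182.9], [279, 147, 21, 76, 1046]), ([485.3, 228.6], [476, 217, 31, 28, 161]), ([513.4, 234.9], [500, 228, 25, 17, 203]), ([363.4, 240.5], [345, 234, 38, 14, 402]), ([503.1, 250.3], [494, 235, 25, 24, 233]), ([524.9, 251.4], [520, 246, 11, 11, 88]), ([197.2, 274.0], [186, 266, 33, 22, 149]), ([223.7, 292.8], [218, 275, 12, 35, 120]), ([194.3, 303.9], [173, 292, 37, 19, 340]), ([427.0, 347.2], [423, 337, 9, 21, 83])]
```

View pics/w1.png

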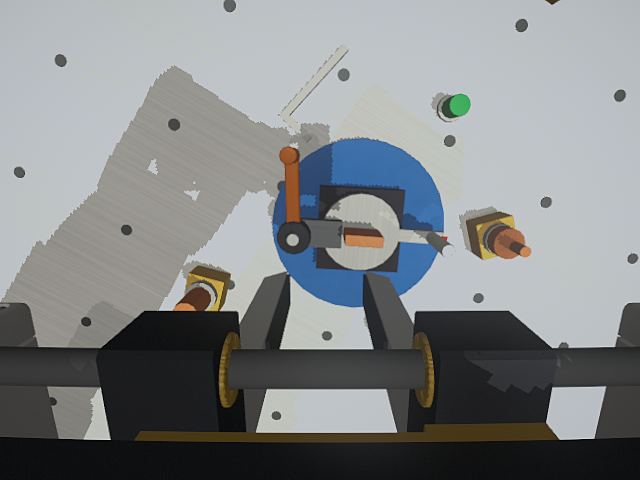

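The wrist view agrees with my predictions to 1–2 px: knob at (289,155), hub at (293,238), pin at (447,250). I'm going down over the knob now.

Call:
{"name": "jog_arm", "arguments": {"motion": [[0.034,-0.014,0.01,0,0,0,-0.2],[0.034,-0.014,0.02,0,0,0,-0.2],[0,0,0.03,0,0,0,-0.2],[0,0,0.01,0,0,0,-0.2],[0,0,0,0,0,0,-0.2]]}}

```text
time_s: 2.65
ee_pos: [0.561, 0.0592, 0.1343]
eef_rot: [-3.14, 0.003, 0.517]
force: [0.2, 0.5, 0.7]
grip_width: 0.0376
grip_force: 0.0
```

```bash
python3 - <<'E'
from h import *
np.set_printoptions(precision=4,suppress=True)
o=ctrl.get_obs(); print(o['ee_pos'],o['eef_rot'],o['grip_width'])
im,m=snap('wrist','w2.png')
print(proj(m,(.5615,.0607,.099)),proj(m,(.5,.0254,.075)))
for b in blobs(im,(5,130,80),(20,255,255),200): print(b)
E
```

```text
[0.561  0.0592 0.1343] [-3.1403  0.0026  0.5169] 0.037640827468337044
[325.0377 264.9919] [325.5896 348.8942]
([323.2, 286.8], [312, 244, 21, 88, 1487])
([545.7, 318.8], [533, 306, 43, 31, 265])
([575.6, 338.7], [557, 327, 37, 21, 580])
```

View pics/w2.png

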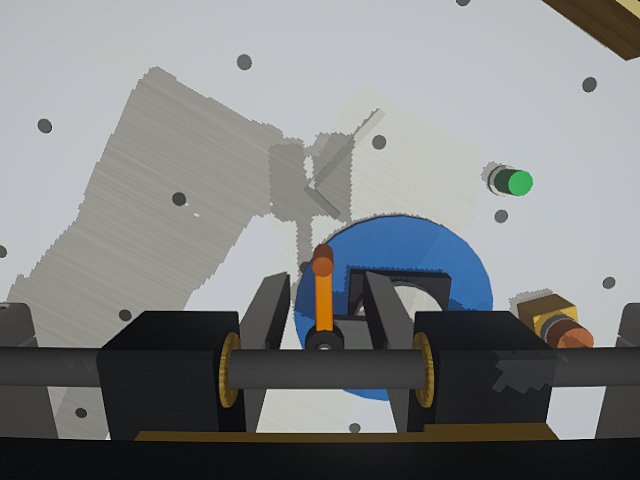

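The knob sits at (323,262), centred between the fingers. I'm descending and gripping.

Call:
{"name": "jog_arm", "arguments": {"motion": [[0.001,-0.001,0.02,0,0,0,-0.2],[0,0,0.02,0,0,0,-0.2],[0,0,0.014,0,0,0,-0.2],[0,0,0,0,0,0,-1],[0,0,0,0,0,0,-1]], "squeeze": 30}}

```text
time_s: 3.2
ee_pos: [0.5627, 0.0608, 0.0826]
eef_rot: [3.141, -0.001, 0.517]
force: [0.9, -0.2, 0.6]
grip_width: 0.0247
grip_force: 0.0
```

Call:
{"name": "jog_arm", "arguments": {"motion": [[0,0,0,0,0,0,-1],[0,0,0,0,0,0,-1]]}}

```text
time_s: 3.4
ee_pos: [0.5626, 0.0615, 0.0827]
eef_rot: [-3.141, -0.002, 0.518]
force: [-2.1, 4.4, 3.9]
grip_width: 0.0132
grip_force: 30.0
```

Call:
{"name": "jog_arm", "arguments": {"motion": [[-0.0003,-0.0062,0,0,0,-0.0875,-1],[-0.0003,-0.0062,0,0,0,-0.0875,-1],[-0.0003,-0.0062,0,0,0,-0.0875,-1],[-0.0003,-0.0062,0,0,0,-0.0875,-1],[-0.0003,-0.0062,0,0,0,-0.0875,-1]]}}

```text
time_s: 3.9
ee_pos: [0.5428, 0.0839, 0.0828]
eef_rot: [3.138, -0.003, 0.959]
force: [7.0, 0.6, -0.1]
grip_width: 0.0133
grip_force: 30.0
```

Call:
{"name": "jog_arm", "arguments": {"motion": [[-0.0003,-0.0062,0,0,0,-0.0875,-1],[-0.0003,-0.0062,0,0,0,-0.0875,-1],[-0.0003,-0.0062,0,0,0,-0.0875,-1],[-0.0003,-0.0062,0,0,0,-0.0875,-1],[0,0,0,0,0,0,-1]]}}

```text
time_s: 4.4
ee_pos: [0.5198, 0.0952, 0.0828]
eef_rot: [3.139, -0.003, 1.309]
force: [2.5, 7.9, 1.6]
grip_width: 0.0132
grip_force: 30.0
```

Call:
{"name": "jog_arm", "arguments": {"motion": [[0,0,0,0,0,0,-0.2],[0,0,0,0,0,0,-0.2],[0,0,-0.02,0,0,0,-0.2],[0,0,-0.03,0,0,0,-0.2],[0,0,-0.02,0,0,0,-0.2]]}}

```text
time_s: 4.9
ee_pos: [0.5194, 0.094, 0.1534]
eef_rot: [3.14, -0.0, 1.305]
force: [0.5, -0.1, 0.7]
grip_width: 0.0372
grip_force: 0.0
```

Call:
{"name": "jog_arm", "arguments": {"motion": [[-0.034,0.017,0,0,0,0,-0.2],[-0.034,0.017,0,0,0,0,-0.2],[-0.034,0.017,0,0,0,0,-0.2],[-0.034,0.017,0,0,0,0,-0.2],[-0.035,0.017,0,0,0,0,-0.2]]}}

```text
time_s: 5.4
ee_pos: [0.5563, -0.0949, 0.1518]
eef_rot: [3.141, 0.0, 1.305]
force: [1.2, 0.2, 0.0]
grip_width: 0.038
grip_force: 0.0
```

Call:
{"name": "jog_arm", "arguments": {"motion": [[0,0,0,0,0,-0.136,-0.2],[0,0,0,0,0,-0.136,-0.2],[0,0,0,0,0,-0.136,-0.2],[0,0,0,0,0,-0.136,-0.2],[0,0,0,0,0,-0.136,-0.2]]}}

```text
time_s: 5.9
ee_pos: [0.5561, -0.0934, 0.1516]
eef_rot: [-3.141, 0.0, 1.991]
force: [-0.1, 0.8, -0.3]
grip_width: 0.0372
grip_force: 0.0
```

```bash
python3 - <<'E'
from h import *
np.set_printoptions(precision=4,suppress=True)
o=ctrl.get_obs(); print(o['ee_pos'],o['eef_rot'],o['qpos'],o['grip_width'])
im,m=snap('wrist','w3.png')
print(proj(m,(.557,-.0925,.088)))
s,ms=snap('scene','s3.png'); k=[b for b in blobs(s,(8,150,100),(20,255,255)) if 240<b[0][0]<420 and 180<b[0][1]<260]; print(k)
E
```

```text
[ 0.5561 -0.0934  0.1516] [-3.1414  0.0002  1.9905] [-0.2313  0.379   1.5448 -0.0002  1.2179 -0.651 ] 0.03718817625277226
[328.7779 255.1672]
[([317.5, 211.5], [307, 203, 25, 18, 150])]
```

View pics/w3.png

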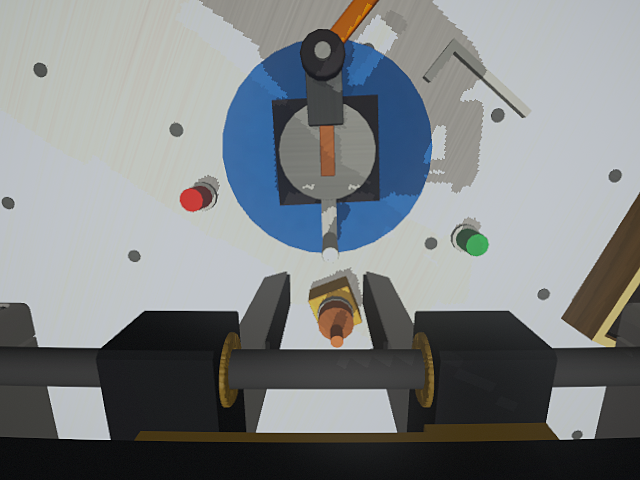

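The pin sits at (330,254), within 1 px of the prediction and centred between the fingers. The chuck has not moved. I'm descending and gripping it.

Call:
{"name": "jog_arm", "arguments": {"motion": [[0.001,0.0005,0.03,0,0,0,-0.2],[0,0,0.03,0,0,0,-0.2],[0,0,0.02,0,0,0,-0.2],[0,0,0.01,0,0,0,-1],[0,0,0,0,0,0,-1]], "squeeze": 10}}

```text
time_s: 6.5
ee_pos: [0.5558, -0.0921, 0.0606]
eef_rot: [-3.14, -0.001, 1.983]
force: [-0.2, -0.3, 0.6]
grip_width: 0.0245
grip_force: 0.0
```

Call:
{"name": "jog_arm", "arguments": {"motion": [[0,0,0,0,0,0,-1],[0,0,0,0,0,0,-1]]}}

```text
time_s: 6.7
ee_pos: [0.5569, -0.0923, 0.0627]
eef_rot: [3.14, 0.001, 1.985]
force: [1.0, 0.0, 0.6]
grip_width: 0.0116
grip_force: 10.0
```

Call:
{"name": "jog_arm", "arguments": {"motion": [[0.0002,-0.0058,0,0,0,0.083,-1],[0.0002,-0.0058,0,0,0,0.083,-1],[0.0002,-0.0058,0,0,0,0.083,-1],[0.0002,-0.0058,0,0,0,0.083,-1],[0.0002,-0.0058,0,0,0,0.083,-1]]}}

```text
time_s: 7.2
ee_pos: [0.5289, -0.0989, 0.0628]
eef_rot: [3.138, 0.001, 1.566]
force: [2.8, -4.0, -0.1]
grip_width: 0.0119
grip_force: 10.0
```

Call:
{"name": "jog_arm", "arguments": {"motion": [[0.0002,-0.0058,0,0,0,0.083,-1],[0.0002,-0.0058,0,0,0,0.083,-1],[0.0002,-0.0058,0,0,0,0.083,-1],[0.0002,-0.0058,0,0,0,0.083,-1],[0.0002,-0.0058,0,0,0,0.083,-1]]}}

```text
time_s: 7.7
ee_pos: [0.5005, -0.0932, 0.0628]
eef_rot: [3.138, 0.0, 1.151]
force: [-0.1, -5.4, 0.5]
grip_width: 0.0117
grip_force: 10.0
```

Call:
{"name": "jog_arm", "arguments": {"motion": [[0.0002,-0.0058,0,0,0,0.083,-1],[0.0002,-0.0058,0,0,0,0.083,-1],[0.0002,-0.0058,0,0,0,0.083,-1],[0.0002,-0.0058,0,0,0,0.083,-1],[0,0,0,0,0,0,-1]]}}

```text
time_s: 8.2
ee_pos: [0.4804, -0.08, 0.0626]
eef_rot: [3.14, -0.0, 0.822]
force: [-6.9, -1.7, 8.3]
grip_width: 0.0118
grip_force: 10.0
```

Call:
{"name": "jog_arm", "arguments": {"motion": [[0.0001,-0.004,0,0,0,0.056,-1],[0,0,0,0,0,0,-1],[0,0,0,0,0,0,-1]]}}

```text
time_s: 8.5
ee_pos: [0.4781, -0.0775, 0.0626]
eef_rot: [3.14, -0.0, 0.769]
force: [-4.1, -2.5, 7.8]
grip_width: 0.0115
grip_force: 10.0
```

Call:
{"name": "jog_arm", "arguments": {"motion": [[0,0,0,0,0,0,-0.2],[0,0,0,0,0,0,-0.2],[0,0,-0.03,0,0,0,-0.2],[0,0,-0.03,0,0,0,-0.2],[0,0,-0.03,0,0,0,-0.2]]}}

```text
time_s: 9.0
ee_pos: [0.4775, -0.077, 0.1526]
eef_rot: [-3.141, -0.0, 0.768]
force: [-0.0, 0.3, -0.6]
grip_width: 0.0377
grip_force: 0.0
```

Call:
{"name": "jog_arm", "arguments": {"motion": [[-0.03,0.03,0,0,0,0,-0.2],[-0.03,0.03,0,0,0,0,-0.2],[0,0.03,0,0,0,0,-0.2],[0,0,0,0,0,0,-0.2]]}}

```text
time_s: 9.4
ee_pos: [0.4979, -0.1859, 0.1514]
eef_rot: [3.141, -0.0, 0.766]
force: [0.8, 1.3, 0.4]
grip_width: 0.0373
grip_force: 0.0
```

```bash
python3 - <<'E'
from h import *
np.set_printoptions(precision=4,suppress=True)
o=ctrl.get_obs(); print(o['ee_pos'],o['eef_rot'])
a,m=snap('wrist','w4.png'); t,mt=snap('top','t4.png')
for n,q in (('w',m),('t',mt)): print(n,{k:proj(q,P).round(0) for k,P in dict(pin=(.4776,-.0773,.088),red=(.443,-.1093,.032),seat=(.5289,-.0295,.037),knob=(.519,.093,.099)).items()})
c=cv2.resize(t[180:330,250:430],(720,600),interpolation=cv2.INTER_CUBIC); w=cv2.resize(a,(720,540))
cv2.imwrite('pics/v4.png',np.hstack([cv2.resize(np.clip(c*1.5,0,255).astype(np.uint8),(400,333)),cv2.resize(a,(400,333))])[:,:,::-1])
E
```

```text
[ 0.4979 -0.1859  0.1514] [ 3.1409 -0.0003  0.7657]
w {'pin': array([185., 165.]), 'red': array([214., 221.]), 'seat': array([205.,  68.]), 'knob': array([ -5., -99.])}
t {'pin': array([379., 293.]), 'red': array([397., 318.]), 'seat': array([345., 263.]), 'knob': array([262., 266.])}
```

View pics/v4.png

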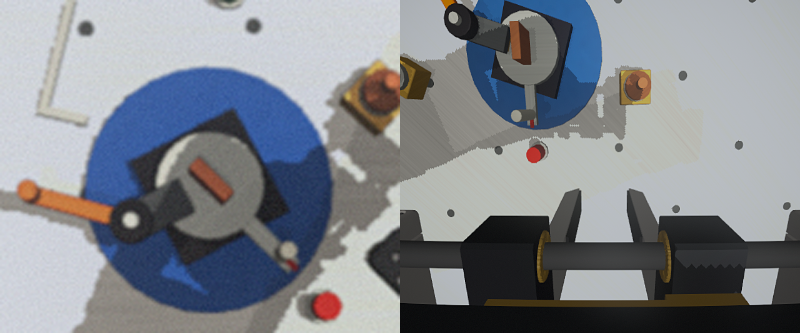

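The pointer arm aims at the red post: pin at (186,167) and red post at (214,223) in the wrist frame, matching predictions. A numeric check follows.

```bash
python3 - <<'E'
from h import *
np.set_printoptions(precision=4,suppress=True)
a=np.load('pics/w4.png.npy'); t=np.load('pics/t4.png.npy'); m=ctrl.camera_model('wrist'); mt=ctrl.camera_model('top')
S=np.array([.5289,-.0295])
rw=max(blobs(a,(0,150,60),(5,255,255)),key=lambda b:b[1][4]); rt=max(blobs(t,(0,150,60),(5,255,255)),key=lambda b:b[1][4])
print(rw,rt)
def pin(im,u,v,r):
    c=im[v-r:v+r+1,u-r:u+r+1].astype(int); g=c.min(2); k=(g>np.percentile(g,75)).astype(np.uint8); print(cv2.resize(g.astype(np.uint8),None,fx=1,fy=1)[::2,::2] if r<9 else '')
R=onz(m,*rw[0],.030); R2=onz(mt,*rt[0],.032); print('red',R,R2)
for q,p in ((m,(186,167)),(mt,(250+287*180/400,180+249*150/333))):
    P=onz(q,*p,.088)[:2]; d=(P-S)/np.linalg.norm(P-S); r=np.array([.4430,-.1093])-S
    print(P,np.linalg.norm(P-S),'offset mm',1e3*(d[0]*r[1]-d[1]*r[0]))
# tip of pointer arm / knob
k=[b for b in blobs(t,(8,130,70),(20,255,255)) if 240<b[0][0]<330 and 220<b[0][1]<320]; print(k)
K=onz(mt,250+28*.45,180+190*.45,.099)[:2]-[.5001,.0254]; print(np.linalg.norm(K),np.degrees(np.arctan2(K[1],K[0]))-27.5)
E
```

```text
([213.4, 223.1], [202, 212, 23, 23, 410]) ([396.5, 317.5], [391, 312, 12, 12, 112])
red [ 0.4393 -0.1072  0.03  ] [ 0.4431 -0.1083  0.032 ]
[ 0.4757 -0.0759] 0.07058768653487257 offset mm 3.771658624099165
[ 0.4794 -0.0773] 0.06876135217741555 offset mm -2.237240791334569
[([279.2, 271.1], [258, 262, 43, 19, 306])]
0.06957191500667824 45.645233855179455
```

The offset is within about ±3 mm of the pointer line, against an 8 mm tolerance. Now back to the knob to tighten.

Call:
{"name": "jog_arm", "arguments": {"motion": [[0.03,-0.0267,0,0,0,0,-0.2],[0.03,-0.0267,0,0,0,0,-0.2],[0.03,-0.0267,0,0,0,0,-0.2],[0.03,-0.0267,0,0,0,0,-0.2],[0.03,-0.0267,0,0,0,0,-0.2]]}}

```text
time_s: 10.0
ee_pos: [0.5114, 0.0192, 0.1517]
eef_rot: [3.142, -0.0, 0.769]
force: [0.9, 0.4, 0.7]
grip_width: 0.0377
grip_force: 0.0
```

Call:
{"name": "jog_arm", "arguments": {"motion": [[0.03,-0.0267,0,0,0,0,-0.2],[0.03,-0.0267,0,0,0,0,-0.2],[0,0,0,0,0,-0.135,-0.2],[0,0,0,0,0,-0.135,-0.2],[0,0,0,0,0,-0.135,-0.2]]}}

```text
time_s: 10.5
ee_pos: [0.5174, 0.098, 0.1515]
eef_rot: [-3.141, 0.0, 1.18]
force: [0.6, -0.1, -0.2]
grip_width: 0.0374
grip_force: 0.0
```

Call:
{"name": "jog_arm", "arguments": {"motion": [[0,0,0,0,0,-0.135,-0.2],[0,0,0,0,0,0,-0.2]]}}

```text
time_s: 10.7
ee_pos: [0.5176, 0.0975, 0.1515]
eef_rot: [-3.141, -0.0, 1.311]
force: [1.0, -0.3, 0.4]
grip_width: 0.0375
grip_force: 0.0
```

```bash
python3 - <<'E'
from h import *
np.set_printoptions(precision=4,suppress=True)
o=ctrl.get_obs(); print(o['ee_pos'],o['eef_rot'],o['qpos'])
im,m=snap('wrist','w5.png'); print(proj(m,(.5194,.0935,.099)),proj(m,(.5,.0254,.075)))
print(blobs(im,(5,130,60),(20,255,255),300))
E
```

```text
[0.5176 0.0975 0.1515] [-3.1414 -0.      1.3111] [0.1167 0.2996 1.6521 0.0001 1.1901 0.3764]
[331.3976 264.7601] [328.9393 343.3456]
[([329.1, 289.7], [321, 255, 20, 71, 1116]), ([182.4, 300.7], [157, 287, 44, 24, 682]), ([426.6, 371.3], [420, 333, 14, 74, 365]), ([371.7, 397.5], [361, 389, 25, 22, 337]), ([522.1, 431.4], [489, 423, 68, 18, 774]), ([379.5, 435.5], [238, 424, 252, 18, 1942])]
```

View pics/w5.png

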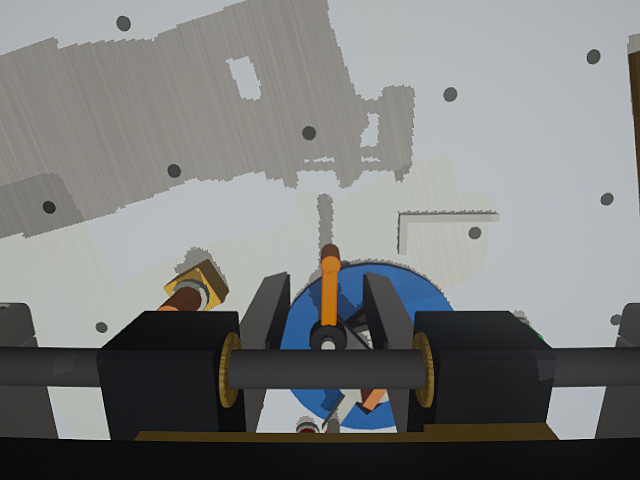

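The knob at (330,262) is centred between the fingers. I'm descending and gripping.

Call:
{"name": "jog_arm", "arguments": {"motion": [[-0.003,0,0.03,0,0,0,-0.2],[0,0,0.03,0,0,0,-0.2],[0,0,0.01,0,0,0,-0.2],[0,0,0,0,0,0,-1],[0,0,0,0,0,0,-1]], "squeeze": 30}}

```text
time_s: 11.25
ee_pos: [0.518, 0.0941, 0.0826]
eef_rot: [3.14, -0.001, 1.306]
force: [-0.6, -0.4, 0.1]
grip_width: 0.0252
grip_force: 0.0
```

Call:
{"name": "jog_arm", "arguments": {"motion": [[0,0,0,0,0,0,-1],[0,0,0,0,0,0,-1]]}}

```text
time_s: 11.45
ee_pos: [0.5186, 0.094, 0.0828]
eef_rot: [3.138, -0.001, 1.307]
force: [4.4, 0.9, 2.6]
grip_width: 0.0127
grip_force: 30.0
```

Call:
{"name": "jog_arm", "arguments": {"motion": [[-0.0003,0.0062,0,0,0,0.0875,-1],[-0.0003,0.0062,0,0,0,0.0875,-1],[-0.0003,0.0062,0,0,0,0.0875,-1],[-0.0003,0.0062,0,0,0,0.0875,-1],[-0.0003,0.0062,0,0,0,0.0875,-1]]}}

```text
time_s: 11.95
ee_pos: [0.545, 0.0802, 0.0827]
eef_rot: [-3.141, -0.001, 0.866]
force: [-5.5, 5.3, 7.4]
grip_width: 0.0131
grip_force: 30.0
```

Call:
{"name": "jog_arm", "arguments": {"motion": [[-0.0003,0.0062,0,0,0,0.0875,-1],[-0.0003,0.0062,0,0,0,0.0875,-1],[-0.0003,0.0062,0,0,0,0.0875,-1],[0,0,0,0,0,0,-1]]}}

```text
time_s: 12.35
ee_pos: [0.5579, 0.066, 0.0827]
eef_rot: [3.141, -0.002, 0.604]
force: [-0.1, 3.0, 5.0]
grip_width: 0.013
grip_force: 30.0
```

Call:
{"name": "jog_arm", "arguments": {"motion": [[-0.0001,0.0035,0,0,0,0.05,-1],[-0.0001,0.0035,0,0,0,0.05,-1],[0,0,0,0,0,0,-1]]}}

```text
time_s: 12.65
ee_pos: [0.5614, 0.0604, 0.0827]
eef_rot: [-3.141, -0.002, 0.505]
force: [-1.4, 5.1, 6.2]
grip_width: 0.013
grip_force: 30.0
```

Call:
{"name": "jog_arm", "arguments": {"motion": [[0,0.002,0,0,0,0.03,-1],[0,0,0,0,0,0,-1]]}}

```text
time_s: 12.85
ee_pos: [0.5622, 0.0588, 0.0828]
eef_rot: [-3.141, -0.002, 0.476]
force: [-2.2, 4.8, 6.4]
grip_width: 0.0132
grip_force: 30.0
```

Call:
{"name": "jog_arm", "arguments": {"motion": [[0,0.002,0,0,0,0,-1],[0,0,0,0,0,0,-1]]}}

```text
time_s: 13.05
ee_pos: [0.5628, 0.0578, 0.0827]
eef_rot: [-3.14, -0.002, 0.477]
force: [-4.1, 10.2, 7.5]
grip_width: 0.0128
grip_force: 30.0
```

Call:
{"name": "jog_arm", "arguments": {"motion": [[0,0.002,0,0,0,0,-1],[0,0,0,0,0,0,-1]]}}

```text
time_s: 13.25
ee_pos: [0.5629, 0.0575, 0.0826]
eef_rot: [-3.137, -0.001, 0.478]
force: [-9.6, 21.2, 10.6]
grip_width: 0.0126
grip_force: 30.0
```

Call:
{"name": "jog_arm", "arguments": {"motion": [[0,-0.002,0,0,0,0,-0.2],[0,-0.002,0,0,0,0,-0.2],[0,0,-0.02,0,0,0,-0.2],[0,0,-0.04,0,0,0,-0.2],[0,0,-0.04,0,0,0,-0.2]]}}

```text
time_s: 13.75
ee_pos: [0.5614, 0.0578, 0.1826]
eef_rot: [-3.141, 0.001, 0.477]
force: [0.8, 0.6, 0.1]
grip_width: 0.0376
grip_force: 0.0
```

Call:
{"name": "jog_arm", "arguments": {"motion": [[0.04,-0.01,-0.02,0,0,0,-0.2],[0.04,-0.01,-0.02,0,0,0,-0.2],[0,-0.04,0,0,0,0,-0.2],[0,-0.04,0,0,0,0,-0.2],[0,0,0,0,0,0,-0.2]]}}

```text
time_s: 14.25
ee_pos: [0.5854, 0.187, 0.2217]
eef_rot: [-3.141, 0.0, 0.481]
force: [-0.1, 0.5, 0.4]
grip_width: 0.0373
grip_force: 0.0
```

```bash
python3 - <<'E'
from h import *
t,mt=snap('top','t6.png'); s,ms=snap('scene','s6.png')
print(ctrl.get_obs()['ee_pos'])
c=np.hstack([cv2.resize(t[200:350,240:420],(400,333),interpolation=cv2.INTER_CUBIC),cv2.resize(s[190:340,190:370],(400,333),interpolation=cv2.INTER_CUBIC)])
cv2.imwrite('pics/v6.png',np.clip(c*1.5,0,255).astype(np.uint8)[:,:,::-1])
for q in (mt,ms): print({k:proj(q,P).round(1) for k,P in dict(knob0=(.5622,.0577,.099),pin=(.478,-.0775,.088)).items()})
E
```

```text
[0.58675066 0.18392658 0.22172153]
{'knob0': array([286. , 236.6]), 'pin': array([379.3, 293.1])}
{'knob0': array([347.7, 211.5]), 'pin': array([236.9, 256.2])}
```

View pics/v6.png

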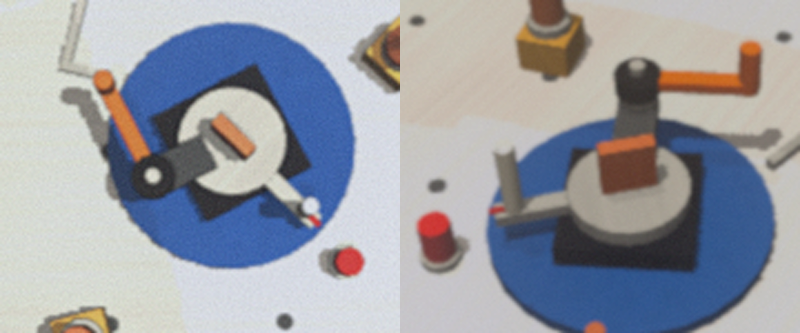

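The lever knob at (286,236) is on its stop. The pin at (379.5,292) is as predicted, the pointer is aimed at the red post, and everything else is in place.

```bash
python3 -c "
from station import ctrl
print(ctrl.hand_in())"
```

```text
the job is handed in; nothing more can be done
None
```

I backed the lever off to about 0.8 rad, turned the chuck until its pointer aimed at the red post (within about 3 mm by camera), pushed the lever back to its hard stop, and handed the job in at about 14 s; the judge's verdict was not shown.

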